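Wind down the screw press with its removable crank

ROBOT

A 7-joint arm with a two-finger parallel gripper is mounted at the origin on the work surface. World frame = base frame: x ahead of the robot, y to its left, z up, the work surface at z = 0. Lengths are in mm, angles in rad, forces in N, time in s.
With the tool pointing down it reaches from about 425 to 825 mm from the base axis. Payload 3.6 kg.
Tool frame: the origin (TCP) lies between the finger pads; the fingertips stand r.finger_overhang ahead of it and the grasp point (between the pads) lies 3 mm ahead of it (r.finger_overhang is the distance from the TCP to the fingertips, in mm); z points along the fingers, y is the line along which they close (so a half turn about z gives the same grasp; the last joint's range is limited). The gripper opens to 93 mm and grips with 3 to 60 N. Pads are 15 mm wide; open, the fingers measure 128 mm over their backs; the gripper's body (75 mm by 188 mm) begins 65 mm behind the grasp point.
Start: joints at [1.079, 0.615, -0.013, 1.423, 0.008, 1.103, -0.04], TCP at [291.945, -580.716, 240.64] pointing down, gripper open.
Joint ranges: [-3.12, 3.12], [-0.3, 2.06], [-1.34, 1.32], [0.26, 2.42], [-1.36, 4.5], [0.01, 1.98], [-2.84, 2.84]. Speed limits (rad/s): [2.79, 2.79, 3.14, 3.14, 3.14, 3.14, 3.14].

INTERFACE

Orientations are given as [roll, pitch, yaw] about the fixed x, y, z axes, in that order (R = Rz(yaw) Ry(pitch) Rx(roll)).
In Python, from workcell import r gives the robot as it stands. The module is installed in compiled form; this text tells all that it offers.
- The arm moves only by the shell command python3 -m jog 'ROWS' [FORCE]. ROWS is JSON, a list of rows, each a list of 3 entries, a list of its own where there are three numbers: the shift along the tool's x, y, z in cm, then the turn, a rotation vector about the tool's x, y, z in degrees, then the closure, from 0 (fully open) to 1 (shut). A call has 1 to 8 rows; each row shifts and turns the commanded pose from where the row before left it, along the tool's axes as they then stand; what a row does not reach is not made up. A row lasts 1/8 s, in which the tool goes at most 62.5 mm and 10.7 degrees, less where a joint would pass 70% of its speed; a pose out of reach is approached as far as the arm can. A call is refused whole if a number of a shift passes 6.25 or a number of a turn 10.7, either way. A call with a gripper value outside its range is refused whole. The fingers move at their own pace and stop on an object; FORCE is the grip in N (left out, the last holds). Time passes only in rows, so rows that do not move let the fingers close. It gives the time, the measured TCP pose, the force, the opening and the grip force at its end, in the units of the state.
- r.get_obs(): the state, without advancing time (a new reading comes with each control period).
- r.grab_frame(name): name is "scene" or "side" or "wrist"; returns a dict with "img" (384x512x3 uint8, red, green, blue), "z_map" (384x512 float32, mm along the optical axis (not along the pixel's ray), 0 where there is no reading), "vfov" (degrees; the focal length in pixels is half the picture's height over the tangent of half this angle, whatever the lens; pixels are square), "cx", "cy" (the principal point, pixels), "extrinsics" (4x4, takes a point from world to camera coordinates); the wrist camera has in their place "hand_eye" (4x4, takes a point from camera to tool coordinates, whose origin is the TCP and whose axes are the flange's). Camera axes: x right, y up, looking along -z (the intrinsics and any distortion apply to the point x, -y, -z); pixel columns grow to the right and rows downward; lengths in mm; the calibration is good to about 2 mm. A picture is of the moment at which its call begins: read the wrist's pose just before it.
- r.close_job(): hands the job in; it is judged then, once.
Trained networks look in the newest picture that a camera, given by its name, has taken for a name from the list of things; names that differ only in an ending like _2 or _b are one class to them, and where a whole thing is asked for, a point or a joint stands for the part that bears it (a point fixed in the world has none). Each returns a list of dicts, best first, with "score" (0 to 1); they miss things now and then, are a little off and sometimes report something else, mostly with a low value. They report only what shows in the picture. A call takes as long as a camera call. They do not tell look-alikes from the thing itself.
- r.look_for(camera, query): "centre" ([x, y, z] in mm, in world coordinates, good to about 4 mm: the middle of the surface that is visible of it).
- r.spot_point(camera, query): "centre" ([x, y, z] in mm, in world coordinates, good to about 4 mm: a listed point, or the origin of a listed thing).
The state is a dict: "t": time; "q": joint angles; "joint_vel": joint speeds; "effort": joint torques, N m; "tcp_pos": TCP position; "orientation": TCP orientation; "contact_force": force on the tool from outside, world axes, zero at the start; "wrist_torque": the same for the moment, N m; "width": finger opening in mm; "finger_force": force on a finger pad.
Only numpy, scipy, OpenCV 4.12 (cv2) and the standard library are available. Lean on these libraries where they do the work, as an engineer would, in place of code of your own. Each camera call takes 0.05 s, during which the arm holds its last target. There are 200 camera calls.

TASK

A pack of glued sheets is waiting in the little screw press. Take the loose crank from the cork mat, fit it fully home on the square end of the press's spindle without ramming it, and wind it clockwise (seen from above) until you feel the platen close firmly on the pack, but do not overtighten and crush it. Then lift the crank off and lay it gently back down flat in the middle of the cork mat, with the pack still held firmly and everything else left where it is.

Things in the scene. Friction and masses are not known exactly. Their poses are not given: they have to be found in the camera images.
- crank: Loose dark steel crank, 0.3 to 0.45 kg, flat on the mat. Square upright hub 34 x 34 mm, 50 mm high, at one end; from its foot a flat arm 22 mm wide, 12 mm thick runs along the crank's +x to 89 mm from the hub axis. Blind square socket in the underside, 17.6 mm wide, 27 mm deep, 2 mm chamfer; its sides, the hub's and the arm's are parallel. Origin: hub axis, at the underside; z up.
- crank_knob (a point): Middle of the crank's upright round black knob, which spins freely on the arm: 24 mm diameter, 48 mm tall, from 14 to 62 mm above the crank's underside. This point is 75 mm from the hub axis along the crank's +x and 38 mm above the underside.
- crank_middle (a point): Point on the underside of the crank, midway between the hub axis and the knob axis (37.5 mm from each).
- mat: Fixed cork mat 190 x 150 mm, 4 mm thick, where the crank is kept. Origin at the centre of its underside, on the table.
- press: Fixed grey screw press. Base plate 150 (x) x 220 (y) mm, 20 mm thick; a round column at y = +-88 mm; a bridge 44 mm wide over them along y, from 85 to 110 mm above the table. Origin at the centre of the base's underside, on the table.
- spindle: Press's vertical spindle, mid-bridge; turns, never rises. Origin: on its axis, on its round collar (32 mm diameter), 116 mm above the table, where a seated crank's underside rests. z up; x, y along the sides of its square end. It starts at any angle; the crank fits in any of four quarter-turns, with 0.8 mm play each side. Clockwise from above drives the platen down, 6 mm per radian.
- spindle_top (a point): Top of the spindle's steel square end, 24 mm above the collar. The square is 16 mm wide (its top 2 mm only 13.5 mm).
- platen: Sprung steel plate 100 x 120 x 8 mm that the spindle drives down. Origin: centre of its underside, at first 48 to 58 mm above the table. Winding it free takes 0.2 N m (2 to 3 N at the knob); this friction holds it where left (up to 45 N). On the pack it presses 60 N more per radian; each newton adds 0.006 N m, so 30 N adds 2.4 N at the knob. Right is 20 to 45 N; over 55 N crushes the pack.
- pack_a: A pack of glued card and plywood sheets, 90 x 90 mm. The packs are 15 to 23 mm thick, each different, thickness not known beforehand. One of the two packs lies on the press's base under the platen, the other waits on the waiting board. Origin at the centre of its underside, 20 mm above the table.
- pack_b: The other pack of sheets, 90 x 90 mm, of another thickness. Origin at the centre of its underside, 20 mm above the table.
- waiting_board: Fixed plywood board 140 x 140 x 20 mm, further back, on which the pack that is not in the press waits. Origin at the centre of its underside.
- pencil_pot: Blue pot of pencils, 72 mm wide, 90 mm high (pencils to 160 mm), standing to the side: leave alone. Origin at the centre of its underside.
- phone: Black phone 150 x 72 x 9 mm lying on the table: leave alone. Origin at the centre of its underside.
- tape_roll: Roll of clear tape lying flat, 60 mm diameter, 20 mm high, between press and mat: leave alone. Origin at the centre of its underside.
- glue_stick: Upright glue stick, 29 mm diameter, 90 mm high, between press and mat: leave alone. Origin at the centre of its underside.
- scissors: Scissors lying on the table to the side: leave alone. Origin near their pivot end, on the table.
There are look-alikes about, which are no part of the job. There is more than one size of the mat; the one meant has the size given above. Leave any green look-alike of the pack_a alone.

How it is judged (in metres and radians):
On the way, in this order (a step that is already met when the one before it is completed fails the run):
1. the crank is fully home on the square spindle (horizontal distance between crank and spindle below 0.004 m and z of crank in the frame of spindle between -0.004 and 0.004 m), for 0.2 s.
2. with the crank still on the spindle, the platen presses on the pack with more than 16 N (horizontal distance between crank and spindle below 0.005 m and z of crank in the frame of spindle below 0.008 m and (contact force between platen and pack_a above 16 N or contact force between platen and pack_b above 16 N)), for 0.2 s.
At the end, for the whole second after the job is handed in: The platen presses on the pack in the press with more than 15 N, and the crank lies at rest and flat (within 0.08 rad), knob up, on the cork mat, the middle of its length within 45 mm of the mat's centre ((contact force between platen and pack_a above 15 N or contact force between platen and pack_b above 15 N) and horizontal distance between crank_middle and mat below 0.045 m and height (world z) of crank_middle below 0.008 m and angle between crank's own z axis and vertical below 0.08 rad and linear speed of crank below 0.02 m/s); the robot touches nothing.
It fails at once if the pack is crushed: platen on pack over 55 N (contact force between platen and pack_a above 55 N or contact force between platen and pack_b above 55 N).
It fails at once if the crank is rammed on the spindle or wrenched: over 80 N between them (contact force between crank and spindle above 80 N).
It fails at once if the crank is dropped or slammed on the mat: over 40 N (contact force between crank and mat above 40 N).
It fails at once if a pack is shoved more than 15 mm (distance of any of pack_a, pack_b from where it was at the start of the episode above 0.015 m).
It fails at once if a bystander is moved more than 20 mm (distance of any of pencil_pot, phone, tape_roll, glue_stick, scissors from where it was at the start of the episode above 0.02 m).
It also fails if it takes over 72 s, if anything falls off the work surface, if the arm or the gripper's body presses on something with over 40 N, if the wrist force passes 120 N, or if a joint passes its speed limit or range.

## Working session

There is one attempt and no reset: what is moved stays moved. The work goes in short steps, Python scripts to look and compute and a shell command to move; the robot and the scene stay as the last step left them, time stands still between calls to the robot, and variables do not carry over. Pictures are saved under pics/ and viewed, at most 10 in all, crops included, and the job is handed in when it is done.

```bash
mkdir -p pics; ls; cat > h.py <<'E'
import numpy as np, cv2
from scipy.spatial.transform import Rotation as R
from workcell import r
def tool():
    o=r.get_obs(); T=np.eye(4); T[:3,:3]=R.from_euler('xyz',o['orientation']).as_matrix(); T[:3,3]=o['tcp_pos']; return T
def frame(n):
    T=tool(); f=r.grab_frame(n)
    M=T@np.array(f['hand_eye']) if n=='wrist' else np.linalg.inv(np.array(f['extrinsics']))
    z=f['z_map']; h,w=z.shape; F=h/2/np.tan(np.radians(f['vfov'])/2)
    v,u=np.mgrid[:h,:w]; P=np.stack([(u-f['cx'])/F*z,-(v-f['cy'])/F*z,-z,np.ones_like(z)],-1)@M.T
    P=P[...,:3]; P[z==0]=np.nan
    return f,P
def save(n,img): cv2.imwrite('pics/'+n+'.png',img[...,::-1])
E
python3 - <<'E'
from h import *
o=r.get_obs(); print(o, r.finger_overhang)
for c in ['scene','side','wrist']:
    f,P=frame(c); save(c+'0',f['img']); print(c,f['vfov'],[k for k in f])
    for q in ['crank','crank_knob','mat','spindle_top','spindle','press','glue_stick','tape_roll','pencil_pot']:
        print(q,[(np.round(d['centre']).tolist(),round(d['score'],2)) for d in r.spot_point(c,q)][:3])
a=cv2.imread('pics/scene0.png');b=cv2.imread('pics/side0.png')
cv2.imwrite('pics/both.png',cv2.resize(np.vstack([a,b]),(450,600)) if 0 else cv2.resize(np.hstack([a,b]),(800,300)))
E
```

```text
pics
{'t': 0.0, 'q': array([ 1.07851943,  0.6159037 , -0.01261094,  1.42484094,  0.0080978 ,
        1.1033714 , -0.04039189]), 'joint_vel': array([-2.10247831e-04, -2.35918635e-04,  1.50079262e-04,  3.87791131e-04,
       -6.30242089e-04, -1.41306236e-03, -4.12057576e-05]), 'effort': array([ 1.45656850e-04, -4.58941627e+01,  2.08766973e-01, -1.65744102e+01,
       -6.11408358e-02,  2.04246567e-02,  2.22400281e-04]), 'tcp_pos': array([ 291.61715826, -580.12405454,  239.51037468]), 'orientation': array([-3.13911963e+00,  3.48244021e-05,  4.65845725e-01]), 'contact_force': array([ 0.61093351, -0.211509  ,  0.70920436]), 'wrist_torque': array([-0.00610339, -0.01682953,  0.05329581]), 'finger_force': 0.0, 'width': 93.43583133834099} 22.0
scene 51.80357995514131 ['img', 'z_map', 'vfov', 'cx', 'cy', 'extrinsics']
crank [([538.0, -220.0, 4.0], 0.89), ([537.0, 180.0, 143.0], 0.58)]
crank_knob [([611.0, -188.0, 38.0], 0.69), ([535.0, 174.0, 58.0], 0.64)]
mat [([578.0, -193.0, -1.0], 0.89), ([319.0, -124.0, 1.0], 0.63), ([375.0, 371.0, 2.0], 0.41)]
spindle_top [([537.0, 180.0, 143.0], 0.47)]
s
[... 368 characters left out ...]
0.0, -224.0, 6.0], 0.69)]
crank_knob [([610.0, -192.0, 44.0], 0.92)]
mat [([575.0, -195.0, -0.0], 0.8), ([320.0, -121.0, 3.0], 0.69), ([582.0, -8.0, 4.0], 0.19)]
spindle_top [([534.0, 176.0, 136.0], 0.57)]
spindle [([531.0, 179.0, 115.0], 0.65)]
press [([531.0, 179.0, 1.0], 0.62), ([583.0, -6.0, 4.0], 0.41), ([778.0, 10.0, -4.0], 0.33)]
glue_stick [([585.0, -7.0, 1.0], 0.86), ([576.0, -196.0, 1.0], 0.67)]
tape_roll [([538.0, -218.0, 1.0], 0.33)]
pencil_pot [([472.0, 457.0, -3.0], 0.75), ([584.0, -8.0, -1.0], 0.65)]
wrist 60.844470636501555 ['img', 'z_map', 'vfov', 'cx', 'cy', 'hand_eye']
crank []
crank_knob []
mat []
spindle_top []
spindle []
press []
glue_stick []
tape_roll []
pencil_pot []
```

View pics/scene0.png

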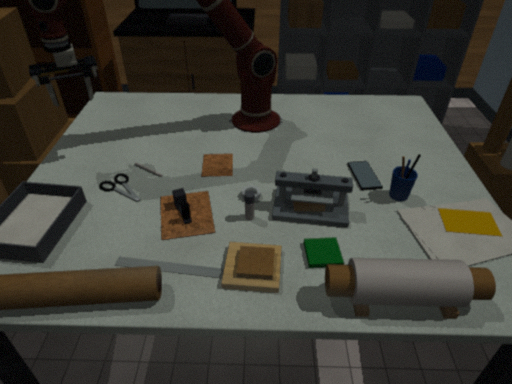

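The scene shows the crank on the large mat (180,205), the glue stick (250,205) and the press (312,195). I'll go above the crank first.

```bash
python3 -m jog '[[[4.77,-2.64,0],[0,0,0],0],[[4.77,-2.64,0],[0,0,0],0],[[4.77,-2.64,0],[0,0,0],0],[[4.77,-2.64,0],[0,0,0],0],[[4.77,-2.64,0],[0,0,0],0],[[4.77,-2.64,0],[0,0,0],0],[[4.77,-2.64,0],[0,0,0],0],[[4.77,-2.64,0],[0,0,0],0]]' 30
python3 - <<'E'
from h import *
o=r.get_obs(); print(o['tcp_pos'],o['orientation'],o['q'])
f,P=frame('wrist'); save('w1',f['img']); print(np.round(f['hand_eye'],2).tolist())
for q in ['crank','crank_knob','crank_middle','mat']:
    print(q,[(np.round(d['centre']).tolist(),round(d['score'],2)) for d in r.spot_point('wrist',q)][:2])
# hub top points
Z=P[...,2]; 
m=(Z>44)&(Z<54)&(np.hypot(P[...,0]-538,P[...,1]+220)<35)
if m.sum()>20:
    X=P[m][:,:2].astype(np.float32); print(m.sum(),cv2.minAreaRect(X),np.median(Z[m]))
m=(Z>8)&(Z<75)&(np.hypot(P[...,0]-575,P[...,1]+200)<110)
X=P[m][:,:2].astype(np.float32); print(m.sum(),cv2.minAreaRect(X))
f2,P2=frame('side'); s=f2['img']; 
# press crop
z=P2; mm=(np.abs(z[...,0]-532)<140)&(np.abs(z[...,1]-180)<160)&(z[...,2]>5)
v,u=np.where(mm); print(u.min(),u.max(),v.min(),v.max())
c=s[v.min():v.max(),u.min():u.max()]; k=min(6,790/c.shape[1],590/c.shape[0]); save('press_side',cv2.resize(c,None,fx=k,fy=k)); print(k)
E
```

```text
t: 2.5
tcp_pos: [539.0, -219.2, 240.9]
orientation: [3.141, -0.0, 0.466]
contact_force: [-0.0, -0.8, -0.7]
width: 92.9
finger_force: 0.0
[ 538.96405733 -219.20628299  240.92197046] [ 3.14105681e+00 -3.83129995e-04  4.65659816e-01] [ 0.37848199  0.50684355 -0.04662373  1.62835311  0.02689434  1.00636897
 -0.78179816]
[[0.0, 0.96, 0.29, 79.77], [1.0, 0.0, -0.0, 0.21], [-0.0, 0.29, -0.96, -144.32], [0.0, 0.0, 0.0, 1.0]]
crank []
crank_knob [([612.0, -186.0, 42.0], 0.92)]
crank_middle []
mat [([322.0, -130.0, -1.0], 0.77), ([572.0, -197.0, -1.0], 0.73)]
414 ((540.1839599609375, -217.75083923339844), (34.56242370605469, 33.997894287109375), 23.660537719726562) 53.51836614550598
2611 ((572.9921264648438, -203.306884765625), (106.24861907958984, 33.99199676513672), 23.73216438293457)
184 256 153 207
6
```

View pics/w1.png

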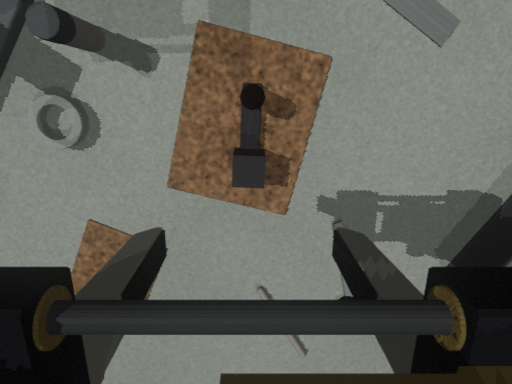

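View pics/press_side.png

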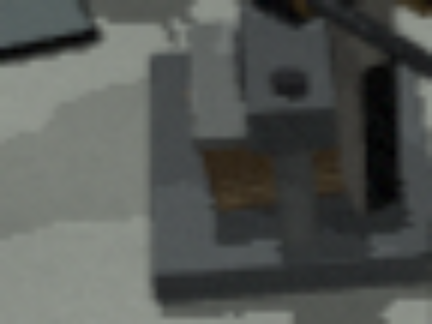

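The wrist view shows the hub at (249,168), the knob at (253,96), with crank angle about 23.7° and the hub at about (540,-218). In the side crop, the pack shows under the platen. I'll look closely at the spindle before grasping.

```bash
python3 -m jog '[[[2.15,-4.47,-1.09],[0,0,0],0],[[2.15,-4.47,-1.09],[0,0,0],0],[[2.15,-4.47,-1.09],[0,0,0],0],[[2.15,-4.47,-1.09],[0,0,0],0],[[2.15,-4.47,-1.09],[0,0,0],0],[[2.15,-4.47,-1.09],[0,0,0],0],[[2.15,-4.47,-1.09],[0,0,0],0],[[2.15,-4.47,-1.09],[0,0,0],0]]'
cat >> h.py <<'E'
def rect(P,c,lo,hi,rad):
    Z=P[...,2]; m=(Z>lo)&(Z<hi)&(np.hypot(P[...,0]-c[0],P[...,1]-c[1])<rad)
    if m.sum()<5: print('few',m.sum()); return m
    X=P[m][:,:2].astype(np.float32); print(m.sum(),cv2.minAreaRect(X),X.mean(0),np.median(Z[m])); return m
E
python3 - <<'E'
from h import *
o=r.get_obs(); print(o['tcp_pos'],o['orientation'],o['q'])
f,P=frame('wrist'); save('w2',f['img'])
for q in ['spindle_top','spindle','press']:
    print(q,[(np.round(d['centre']).tolist(),round(d['score'],2)) for d in r.spot_point('wrist',q)][:2])
for lo,hi in [(135,145),(124,136),(112,120),(104,112)]: m=rect(P,(533,178),lo,hi,40)
m=rect(P,(533,178),128,150,25); v,u=np.where(m); print(u.mean(),v.mean())
c=f['img'][int(v.mean())-60:int(v.mean())+60,int(u.mean())-70:int(u.mean())+70]; save('sp2',cv2.resize(c,None,fx=4.5,fy=4.5,interpolation=cv2.INTER_CUBIC))
E
```

```text
t: 3.8
tcp_pos: [531.5, 175.1, 328.4]
orientation: [3.14, -0.0, 0.461]
contact_force: [0.5, -0.6, -0.4]
width: 92.9
finger_force: 0.0
[531.5335342  175.10536549 328.44133105] [ 3.14039459e+00 -1.49343770e-04  4.61403074e-01] [-0.27395407  0.4010642  -0.12632415  1.54900602  0.0541811   1.19465753
 -1.51964901]
spindle_top [([536.0, 180.0, 139.0], 0.57)]
spindle [([536.0, 174.0, 115.0], 0.84)]
press [([531.0, 177.0, 3.0], 0.97), ([574.0, -195.0, -0.0], 0.53)]
238 ((534.5247192382812, 176.51007080078125), (16.083826065063477, 16.142271041870117), 80.35126495361328) [535.062   176.77386] 139.97860642099423
43 ((539.7464599609375, 179.07217407226562), (10.468107223510742, 21.35738182067871), 31.901201248168945) [539.79315 178.92636] 130.66658919895167
376 ((534.12841796875, 177.17086791992188), (65.30857849121094, 34.43888854980469), 75.59625244140625) [537.38495 177.6502 ] 116.37363853614929
1886 ((534.587646484375, 177.77005004882812), (79.7410659790039, 44.30965805053711), 82.68678283691406) [535.928   179.27156] 110.22193602718195
263 ((534.6094360351562, 176.49952697753906), (16.106735229492188, 16.295446395874023), 80.25836944580078) [535.5168  176.89145] 139.76493017437963
248.53231939163499 168.39923954372622
```

View pics/sp2.png

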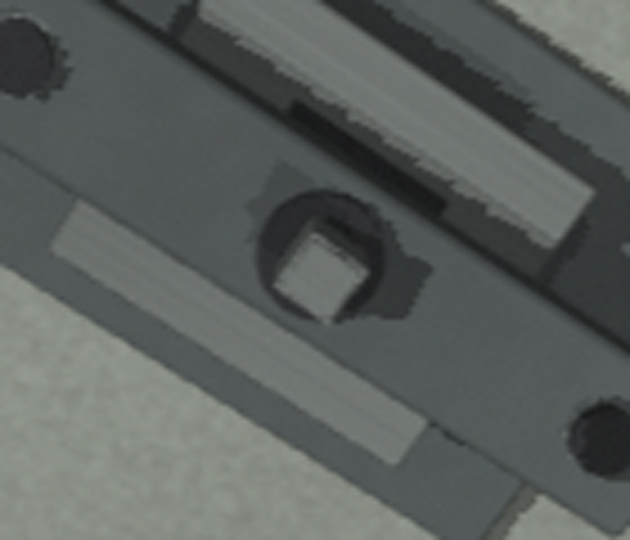

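```bash
cat >> h.py <<'E'
def plane(f,T,uv,z0):
    M=T@np.array(f['hand_eye']); F=192/np.tan(np.radians(f['vfov'])/2)
    uv=np.atleast_2d(np.array(uv,float)); d=np.c_[(uv[:,0]-f['cx'])/F,-(uv[:,1]-f['cy'])/F,-np.ones(len(uv))]@M[:3,:3].T
    return M[:3,3]+d*((z0-M[2,3])/d[:,2])[:,None]
def square(f,T,box,z0,bright=True,thr=None):
    u0,u1,v0,v1=box; g=f['img'][v0:v1,u0:u1].mean(-1).astype(np.uint8); k=6
    G=cv2.resize(g,None,fx=k,fy=k,interpolation=cv2.INTER_CUBIC)
    t=thr or cv2.threshold(G,0,255,cv2.THRESH_OTSU)[0]; B=((G>t) if bright else (G<t)).astype(np.uint8)
    n,L,S,C=cv2.connectedComponentsWithStats(B); i=1+np.argmax(S[1:,4])
    cs,_=cv2.findContours((L==i).astype(np.uint8),cv2.RETR_EXTERNAL,cv2.CHAIN_APPROX_NONE)
    p=max(cs,key=cv2.contourArea)[:,0]; uv=(p+.5)/k-.5+[u0,v0]
    W=plane(f,T,uv,z0)[:,:2].astype(np.float32); print(t,cv2.minAreaRect(W)); return uv
E
python3 - <<'E'
from h import *
T=tool(); f,P=frame('wrist')
for th in (None,95,105,115): square(f,T,(238,260,157,183),140,True,th)
# edges of bridge
Z=P[...,2]; m=(Z>107)&(Z<113); X=P[m][:,:2].astype(np.float32); print(cv2.minAreaRect(X))
# hidden platen/pack heights
for lo in range(14,80,3):
    m=(Z>lo)&(Z<=lo+3)&(np.hypot(P[...,0]-533,P[...,1]-178)<75); print(lo,m.sum(),end='; ')
E
```

```text
74.0 ((533.3229370117188, 175.84194946289062), (25.087871551513672, 22.98082160949707), 26.617055892944336)
95 ((534.7084350585938, 176.091552734375), (16.17613983154297, 15.482950210571289), 78.87699127197266)
105 ((534.2528076171875, 176.61578369140625), (14.615595817565918, 13.5344820022583), 80.5613021850586)
115 ((531.0859375, 175.84495544433594), (2.990260124206543, 0.9307312965393066), 78.00299835205078)
((529.4032592773438, 258.303466796875), (82.5815658569336, 385.6775817871094), 3.762028217315674)
14 0; 17 588; 20 971; 23 0; 26 0; 29 0; 32 0; 35 0; 38 0; 41 0; 44 0; 47 0; 50 0; 53 0; 56 0; 59 5; 62 362; 65 3069; 68 30; 71 6; 74 30; 77 124;
```

Spindle angle is about 80° (mod 90), top centre about (534.4,176.4). Back to the crank, turning the tool to yaw about 204°.

```bash
python3 -m jog '[[[-2.15,4.47,1.09],[0,0,0],0],[[-2.15,4.47,1.09],[0,0,0],0],[[-2.15,4.47,1.09],[0,0,0],0],[[-2.15,4.47,1.09],[0,0,0],0],[[-2.15,4.47,1.09],[0,0,0],0],[[-2.15,4.47,1.09],[0,0,0],0],[[-2.15,4.47,1.09],[0,0,0],0],[[-2.15,4.47,1.09],[0,0,0],0]]' >/dev/null
python3 -m jog '[[[0,0,0],[0,0,-10.4],0],[[0,0,0],[0,0,-10.4],0],[[0,0,0],[0,0,-10.4],0],[[0,0,0],[0,0,-10.4],0],[[0,0,0],[0,0,-10.4],0],[[0,0,0],[0,0,-10.4],0],[[0,0,0],[0,0,-10.4],0],[[0,0,0],[0,0,-10.4],0]]' >/dev/null
python3 -m jog '[[[0,0,0],[0,0,-10.4],0],[[0,0,0],[0,0,-10.4],0],[[0,0,0],[0,0,-10.4],0],[[0,0,0],[0,0,-10.4],0],[[0,0,0],[0,0,-10.4],0],[[0,0,0],[0,0,-10.4],0],[[0,0,0],[0,0,-10.4],0],[[0,0,0],[0,0,-10.4],0]]'
python3 -m jog '[[[0,0,0],[0,0,-10.4],0],[[0,0,0],[0,0,0],0]]'
python3 - <<'E'
from h import *
o=r.get_obs(); print(o['tcp_pos'],o['orientation'],o['q'])
f,P=frame('wrist'); save('w3',f['img'])
rect(P,(540,-218),44,56,30); m=rect(P,(573,-203),8,80,100)
rect(P,(580,-195),2,7,140)
E
```

```text
t: 7.05
tcp_pos: [536.1, -224.0, 239.9]
orientation: [-3.14, -0.003, -2.913]
contact_force: [0.6, 0.1, -0.1]
width: 93.1
finger_force: 0.0
t: 7.3
tcp_pos: [536.4, -223.6, 239.8]
orientation: [3.141, -0.002, -2.738]
contact_force: [0.2, 0.0, -0.5]
width: 93.1
finger_force: 0.0
[ 536.3688431  -223.60046204  239.7813791 ] [ 3.14134044e+00 -2.16643888e-03 -2.73844677e+00] [ 0.86449963  0.63713273 -0.86058606  1.6144611   0.52131442  1.13665495
  1.84869675]
1079 ((540.0774536132812, -218.693603515625), (34.10895919799805, 33.76651382446289), 23.00552749633789) [ 539.2341  -219.07355] 54.108061586646954
2496 ((572.0833740234375, -204.94259643554688), (103.79090881347656, 33.73719787597656), 23.404294967651367) [ 565.4652  -207.52576] 53.55789956338785
15503 ((572.3051147460938, -199.26734924316406), (266.13427734375, 242.75289916992188), 72.31896209716797) [ 568.8908  -198.06212] 4.042602741616122
```

```bash
python3 -m jog '[[[-0.54,0.35,3],[0,0,-0.3],0],[[0,0,4.5],[0,0,0],0],[[0,0,4.5],[0,0,0],0],[[0,0,4.5],[0,0,0],0],[[0,0,2.5],[0,0,0],0],[[0,0,1.2],[0,0,0],0],[[0,0,0.48],[0,0,0],0],[[0,0,0],[0,0,0],0]]'
python3 - <<'E'
from h import *
o=r.get_obs(); print(o['tcp_pos'],o['orientation'],o['contact_force'])
E
```

```text
t: 8.35
tcp_pos: [542.0, -215.6, 34.6]
orientation: [-3.141, 0.001, -2.727]
contact_force: [-0.0, 0.1, 0.2]
width: 92.9
finger_force: 0.0
[ 542.0452539  -215.55664503   34.5713454 ] [-3.14061444e+00  8.76002922e-04 -2.72732239e+00] [-0.03410641  0.14577963  0.18921801]
```

```bash
python3 -m jog '[[[0.29,-0.17,-0.34],[0,0,0],0],[[0,0,0],[0,0,0],0],[[0,0,0],[0,0,0],0.4],[[0,0,0],[0,0,0],0.8],[[0,0,0],[0,0,0],1],[[0,0,0],[0,0,0],1],[[0,0,0],[0,0,0],1],[[0,0,0],[0,0,0],1]]' 50
python3 - <<'E'
from h import *
o=r.get_obs(); print(o['tcp_pos'],o['orientation'],o['contact_force'])
E
```

```text
t: 9.35
tcp_pos: [539.6, -217.9, 37.2]
orientation: [3.141, 0.0, -2.726]
contact_force: [0.2, 0.3, 0.2]
width: 38.1
finger_force: 0.0
[ 539.61195576 -217.90903601   37.22268829] [ 3.14143959e+00  9.21879006e-06 -2.72627747e+00] [0.23595002 0.32289994 0.19304225]
```

```bash
python3 -m jog '[[[0,0,0],[0,0,0],1],[[0,0,0],[0,0,0],1],[[0,0,0],[0,0,0],1]]' 50
python3 -m jog '[[[0,0,-0.5],[0,0,0],1],[[0,0,-2],[0,0,0],1],[[0,0,-3],[0,0,0],1],[[0,0,-4],[0,0,0],1],[[0,0,-4],[0,0,0],1],[[0,0,-3],[0,0,0],1],[[0,0,-1.5],[0,0,0],1],[[0,0,0],[0,0,0],1]]'
python3 - <<'E'
from h import *
o=r.get_obs(); print(o['tcp_pos'],o['orientation'],o['contact_force'],o['wrist_torque'],o['q'])
f,P=frame('wrist'); save('w4',f['img'])
T=tool(); Q=(P-T[:3,3])@T[:3,:3]
z=Q[...,2]; m=(z<-5)&(z>-25)&(np.abs(Q[...,1])<22)&(np.abs(Q[...,0])<40)
print(m.sum(), cv2.minAreaRect(Q[m][:,:2].astype(np.float32)),np.median(z[m]))
E
```

```text
t: 9.72
tcp_pos: [539.6, -218.0, 37.2]
orientation: [-3.142, 0.0, -2.726]
contact_force: [0.2, 0.3, 0.2]
width: 33.9
finger_force: 50.0
t: 10.72
tcp_pos: [539.7, -217.9, 218.2]
orientation: [-3.14, 0.001, -2.726]
contact_force: [-0.2, 0.5, -4.9]
width: 33.5
finger_force: 50.0
[ 539.74216023 -217.91001905  218.22888267] [-3.14035641e+00  1.06473541e-03 -2.72629093e+00] [-0.22441257  0.46667786 -4.92587046] [ 0.0690722  -0.02404048  0.03230292] [ 0.84794854  0.65937909 -0.8500745   1.64319149  0.54614378  1.09100687
  1.82858983]
5610 ((2.715348243713379, 0.07073402404785156), (43.89655303955078, 27.449481964111328), 89.22529602050781) -18.074690490184153
```

View pics/w4.png

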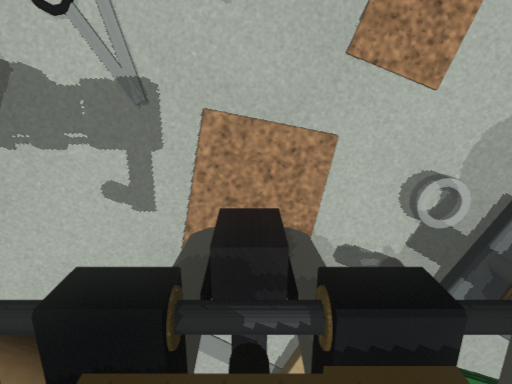

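Crank held, hub squarely between the pads, mat clear. Now to the press, standing 60 mm aside so the camera sees the spindle.

```bash
python3 -m jog '[[[-2.345,5.16,0],[0,0,0],1],[[-2.345,5.16,0],[0,0,0],1],[[-2.345,5.16,0],[0,0,0],1],[[-2.345,5.16,0],[0,0,0],1],[[-2.345,5.16,0],[0,0,0],1],[[-2.345,5.16,0],[0,0,0],1],[[-2.345,5.16,0],[0,0,0],1],[[-2.345,5.16,0],[0,0,0],1]]'
python3 -m jog '[[[0,0,0],[0,0,-9.37],1],[[0,0,0],[0,0,-9.37],1],[[0,0,0],[0,0,-9.37],1],[[0,0,0],[0,0,-9.37],1],[[0,0,0],[0,0,-9.37],1],[[0,0,0],[0,0,-9.37],1],[[0,0,0],[0,0,0],1],[[0,0,0],[0,0,0],1]]'
python3 - <<'E'
from h import *
o=r.get_obs(); print(o['tcp_pos'],o['orientation'],o['contact_force'],o['wrist_torque'],o['q'])
f,P=frame('wrist'); save('w5',f['img'])
T=tool(); Q=(P-T[:3,3])@T[:3,:3]
z=Q[...,2]; m=(z<-13)&(z>-20)&(np.abs(Q[...,1])<12)&(np.abs(Q[...,0])<40)
x=Q[m][:,0]; print('hub x',m.sum(),np.percentile(x,[0,1,50,99,100]))
rect(P,(534.4,176.4),128,150,25)
m=(np.hypot(P[...,0]-534,P[...,1]-176)<25)&(P[...,2]>134)&(P[...,2]<150); v,u=np.where(m); b=(u.min()-5,u.max()+6,v.min()-5,v.max()+6); print(b)
for th in (85,95,105): square(f,T,b,140,True,th)
E
```

```text
t: 11.78
tcp_pos: [543.9, 236.4, 215.3]
orientation: [-3.141, -0.004, -2.726]
contact_force: [0.8, -0.3, -4.1]
width: 33.5
finger_force: 50.0
t: 12.78
tcp_pos: [544.4, 235.0, 216.3]
orientation: [3.14, -0.001, -1.747]
contact_force: [-0.5, 0.9, -4.6]
width: 33.8
finger_force: 50.0
[544.44170652 235.02153033 216.28792852] [ 3.14014593e+00 -1.13094999e-03 -1.74743097e+00] [-0.45524582  0.92675525 -4.60852124] [ 0.05466974 -0.02964814  0.00745551] [ 0.13602123  0.75948977 -1.05667321  1.60862047  0.6988647   1.19784498
  1.89342054]
hub x 3068 [-9.82568292 -9.22750713  4.96329376 16.87596252 17.36906577]
598 ((534.9963989257812, 175.918212890625), (15.997063636779785, 15.559781074523926), 80.12117767333984) [534.92786 175.62329] 139.74016988900166
(np.int64(231), np.int64(265), np.int64(107), np.int64(142))
85 ((527.45263671875, 187.35997009277344), (2.9085447788238525, 3.7129740715026855), 79.89691925048828)
95 ((527.3157958984375, 187.55422973632812), (2.5740573406219482, 3.3755855560302734), 79.89691925048828)Traceback (most recent call last):
  File "<stdin>", line 9, in <module>
  File "h.py", line 26, in square
    n,L,S,C=cv2.connectedComponentsWithStats(B); i=1+np.argmax(S[1:,4])
                                                     ~~~~~~~~~^^^^^^^^^
    return _wrapfunc(a, 'argmax', axis=axis, out=out, **kwds)
    return bound(*args, **kwds)
ValueError: attempt to get argmax of an empty sequence
```

View pics/w5.png

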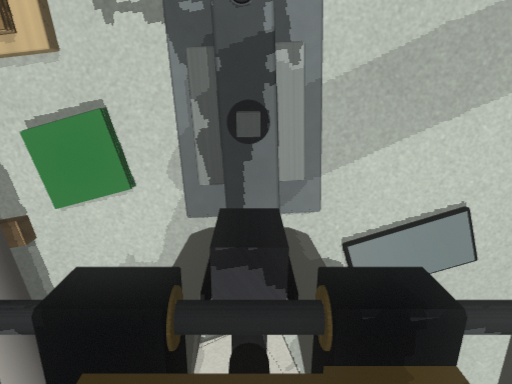

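The spindle square shows at (248,124), parallel to the image axes, so aligned with the tool. Tool shift needed is +59.8, -1.1 mm.

```bash
python3 -m jog '[[[1.5,-0.03,0],[0,0,0],1],[[3,-0.05,1],[0,0,0],1],[[1.48,-0.03,1],[0,0,0],1],[[0,0,1.2],[0,0,0],1],[[0,0,0],[0,0,0],1],[[0,0,0],[0,0,0],1]]'
python3 - <<'E'
from h import *
o=r.get_obs(); print(o['tcp_pos'],o['orientation'],o['contact_force'],o['wrist_torque'])
a,b=(frame('side')[0]['img'],frame('scene')[0]['img'])
save('ins',cv2.resize(np.hstack([a[130:220,170:270],b[140:230,260:360]]),None,fx=4,fy=4))
E
```

```text
t: 13.58
tcp_pos: [535.4, 177.9, 185.7]
orientation: [-3.141, 0.002, -1.744]
contact_force: [0.9, 1.3, -3.9]
width: 33.5
finger_force: 50.0
[535.43814622 177.91354742 185.7054598 ] [-3.14133082e+00  1.86741734e-03 -1.74352994e+00] [ 0.87973468  1.32572936 -3.92990648] [-0.00753748 -0.04555609  0.02727926]
```

```bash
python3 -m jog '[[[0.1,0,0.4],[0,0,0],1],[[0.05,0,0.5],[0,0,0],1],[[0,0,0],[0,0,0],1]]'
python3 -m jog '[[[0,0,0],[0,0,0],1]]'
```

```text
t: 14.05
tcp_pos: [534.9, 174.4, 175.6]
orientation: [3.141, -0.001, -1.745]
contact_force: [0.4, -0.6, -3.8]
width: 34.0
finger_force: 50.0
t: 14.18
tcp_pos: [535.2, 174.9, 176.3]
orientation: [3.142, 0.0, -1.745]
contact_force: [-0.4, -0.1, -3.4]
width: 33.9
finger_force: 50.0
```

```bash
python3 -m jog '[[[-0.1,0,0.3],[0,0,0],1],[[0,0,0.3],[0,0,0],1],[[0,0,0.2],[0,0,0],1],[[0,0,0],[0,0,0],1]]'
python3 - <<'E'
from h import *
o=r.get_obs(); print(o['tcp_pos'],o['contact_force'],o['wrist_torque'])
E
```

```text
t: 14.68
tcp_pos: [535.1, 175.7, 168.0]
orientation: [3.141, -0.0, -1.745]
contact_force: [-0.3, 0.5, -5.6]
width: 33.8
finger_force: 50.0
[535.14114286 175.70878322 167.97552794] [-0.33903786  0.51748227 -5.61023037] [0.0627009  0.078116   0.00185953]
```

Already inside by 5 mm with no resistance. Continue.

```bash
python3 -m jog '[[[0,0,0.3],[0,0,0],1],[[0,0,0.3],[0,0,0],1],[[0,0,0.3],[0,0,0],1],[[0,0,0],[0,0,0],1]]'
python3 -m jog '[[[0,0,0.3],[0,0,0],1],[[0,0,0.3],[0,0,0],1],[[0,0,0],[0,0,0],1]]'
python3 - <<'E'
from h import *
o=r.get_obs(); print(o['tcp_pos'],o['contact_force'],o['wrist_torque'])
E
```

```text
t: 15.18
tcp_pos: [535.1, 175.7, 158.9]
orientation: [3.141, -0.0, -1.745]
contact_force: [-0.8, 0.1, -4.6]
width: 33.4
finger_force: 50.0
t: 15.55
tcp_pos: [535.2, 175.8, 152.9]
orientation: [3.141, -0.0, -1.745]
contact_force: [-1.2, 0.6, -4.8]
width: 33.9
finger_force: 50.0
[535.15656306 175.8181914  152.88418673] [-1.19500895  0.61322332 -4.82795096] [0.18855327 0.24849678 0.08681529]
```

```bash
python3 -m jog '[[[0,0,0.2],[0,0,0],1],[[0,0,0.1],[0,0,0],1],[[0,0,0],[0,0,0],1]]'
python3 -m jog '[[[0,0,0.1],[0,0,0],1],[[0,0,0],[0,0,0],1]]'
```

```text
t: 15.92
tcp_pos: [535.2, 175.9, 150.2]
orientation: [3.141, 0.0, -1.745]
contact_force: [-2.9, 0.3, -4.9]
width: 33.3
finger_force: 50.0
t: 16.18
tcp_pos: [535.2, 176.0, 149.3]
orientation: [3.141, 0.0, -1.745]
contact_force: [-3.5, 0.8, -3.9]
width: 33.4
finger_force: 50.0
```

```bash
python3 -m jog '[[[0,0.05,0.06],[0,0,0],1],[[0,0,0],[0,0,0],1],[[0,0,0],[0,0,0],1]]'
python3 - <<'E'
from h import *
o=r.get_obs(); print(o['tcp_pos'],o['contact_force'],o['wrist_torque'],o['q'])
f,P=frame('side'); Z=P[...,2]
f,P2=frame('scene')
for p in (P,P2):
    m=(np.hypot(p[...,0]-535,p[...,1]-176)<120)&(p[...,2]>80)&(p[...,2]<115)
    print(m.sum())
E
```

```text
t: 16.55
tcp_pos: [535.1, 176.0, 149.2]
orientation: [-3.141, 0.0, -1.745]
contact_force: [-3.1, -0.4, 0.7]
width: 33.9
finger_force: 50.0
[535.14051455 176.00070914 149.22758058] [-3.07642905 -0.38846072  0.66566929] [-0.11459518  0.61485772 -0.01744739] [ 0.23071439  0.79786716 -1.01929543  1.77000916  0.78583657  1.03995671
  1.88080467]
374
966
```

Seated: the vertical load went to zero at z=149.2. Start winding.

```bash
python3 -m jog '[[[0,0,0],[0,0,8],1],[[0,0,0],[0,0,10],1],[[0,0,0],[0,0,10],1],[[0,0,0],[0,0,10],1],[[0,0,0],[0,0,10],1]]' 60
python3 - <<'E'
from h import *
o=r.get_obs(); print(o['tcp_pos'],o['contact_force'],o['wrist_torque'],o['orientation'][2],o['q'][6])
E
python3 -m jog '[[[0,0,0],[0,0,10],1],[[0,0,0],[0,0,10],1],[[0,0,0],[0,0,10],1],[[0,0,0],[0,0,10],1]]'
python3 - <<'E'
from h import *
o=r.get_obs(); print(o['tcp_pos'],o['contact_force'],o['wrist_torque'],o['orientation'][2],o['q'][6])
f,P=frame('scene'); m=(np.hypot(P[...,0]-535,P[...,1]-176)<75)
z=P[m][:,2]; print(np.histogram(z[(z>40)&(z<84)],bins=22,range=(40,84))[0])
f,P=frame('side'); m=(np.hypot(P[...,0]-535,P[...,1]-176)<75)
z=P[m][:,2]; print(np.histogram(z[(z>20)&(z<84)],bins=32,range=(20,84))[0])
E
```

```text
t: 17.27
tcp_pos: [534.0, 176.0, 149.2]
orientation: [-3.141, -0.001, -2.587]
contact_force: [-3.8, -0.6, 3.6]
width: 33.5
finger_force: 60.0
[533.99152954 176.00896641 149.2127488 ] [-3.8398047  -0.59495798  3.57352589] [-0.11668775  0.97882578  0.2298134 ] -2.5868799950855736 1.178069988533783
t: 17.77
tcp_pos: [533.9, 176.5, 149.2]
orientation: [-3.141, -0.001, 2.999]
contact_force: [-5.1, 0.6, 3.0]
width: 33.3
finger_force: 60.0
[533.90629897 176.45458191 149.19894853] [-5.1013845   0.61778554  3.00334405] [-0.01739363  0.94244484  0.25987553] 2.9989093719682076 0.6107280098419083
[ 20  16   3   0   1  12  21  61 214 206  30   4   3   7  24  26   2   0
   0   0   0   1]
[ 59   9  16  10  10  15  14  13   9  12  18  11   0   1   5  11  31 139
 135  25   0   0   2   4   3   0   0   0   0   0   0   0]
```

```bash
python3 -m jog '[[[0,0,0],[0,0,10],1],[[0,0,0],[0,0,10],1],[[0,0,0],[0,0,10],1],[[0,0,0],[0,0,5],1]]' >/dev/null
cat > t.py <<'E'
from h import *
o=r.get_obs(); print(np.round(o['tcp_pos'],1),np.round(o['contact_force'],1),'TZ %.3f yaw %.2f deg q7 %.2f'%(o['wrist_torque'][2],np.degrees(o['orientation'][2]),o['q'][6]))
E
python3 t.py
python3 -m jog '[[[0,0,0],[0,0,10],1],[[0,0,0],[0,0,5],1]]' >/dev/null; python3 t.py
```

```text
[534.1 176.8 149.2] [-4.4  0.3  4.8] TZ 0.175 yaw 137.15 deg q7 0.13
[534.3 176.9 149.2] [-3.5  0.4  4.8] TZ 0.223 yaw 122.16 deg q7 -0.08
```

```bash
python3 -m jog '[[[0,0,0],[0,0,7],1]]' >/dev/null; python3 t.py
python3 -m jog '[[[0,0,0],[0,0,7],1]]' >/dev/null; python3 t.py
python3 -m jog '[[[0,0,0],[0,0,7],1]]' >/dev/null; python3 t.py
```

```text
[534.3 176.9 149.2] [-4.5 -0.1  4.1] TZ 0.197 yaw 115.14 deg q7 -0.18
[534.4 176.9 149.2] [-3.9  0.4  3.8] TZ 0.167 yaw 108.14 deg q7 -0.27
[534.5 177.  149.2] [-4.8  0.5  2.9] TZ 0.322 yaw 101.14 deg q7 -0.37
```

```bash
for i in 1 2; do python3 -m jog '[[[0,0,0],[0,0,0],1]]' >/dev/null; python3 t.py; done
python3 -m jog '[[[0,0,0],[0,0,5],1]]' >/dev/null; python3 t.py
python3 -m jog '[[[0,0,0],[0,0,0],1]]' >/dev/null; python3 t.py
python3 -m jog '[[[0,0,0],[0,0,5],1]]' >/dev/null; python3 t.py
python3 -m jog '[[[0,0,0],[0,0,0],1]]' >/dev/null; python3 t.py
```

```text
[534.5 177.  149.2] [-5.1  0.7  4.9] TZ 0.015 yaw 101.30 deg q7 -0.37
[534.5 177.  149.2] [-4.1  0.9  6.1] TZ 0.045 yaw 101.29 deg q7 -0.37
[534.5 176.9 149.2] [-4.8  1.   4.2] TZ 0.258 yaw 96.24 deg q7 -0.44
[534.5 177.  149.2] [-4.3  0.4  5.3] TZ 0.118 yaw 96.30 deg q7 -0.44
[534.6 177.  149.2] [-4.4  0.7  4.6] TZ 0.325 yaw 91.25 deg q7 -0.51
[534.6 177.  149.2] [-5.3  1.3  5.6] TZ 0.095 yaw 91.31 deg q7 -0.51
```

```bash
for i in 1; do python3 -m jog '[[[0,0,0],[0,0,4],1]]' >/dev/null; python3 t.py
python3 -m jog '[[[0,0,0],[0,0,4],1]]' >/dev/null; python3 t.py; done
python3 - <<'E'
from h import *
f,P=frame('scene'); m=(np.hypot(P[...,0]-535,P[...,1]-176)<75)
z=P[m][:,2]; print(np.histogram(z[(z>30)&(z<70)],bins=20,range=(30,70))[0]); z=z[(z>38)&(z<62)];print(np.median(z))
f,P=frame('side'); m=(np.hypot(P[...,0]-535,P[...,1]-176)<75)
z=P[m][:,2]; print(np.histogram(z[(z>30)&(z<70)],bins=20,range=(30,70))[0])
E
```

```text
[534.6 177.  149.2] [-4.1  0.3  5.1] TZ 0.348 yaw 87.29 deg q7 -0.56
[534.7 176.9 149.2] [-5.   1.2  5.5] TZ 0.393 yaw 83.28 deg q7 -0.62
[ 13  10  13   7   9   2   6  21  26 143 266 113   9  11  46  56  29   3
   3   2]
51.022908245887834
[ 14  12  13   3   3   7   5  21  87 180  54   4   1   1   6   2   0   0
   0   0]
```

```bash
python3 -m jog '[[[0,0,0],[0,0,3],1]]' >/dev/null; python3 t.py
python3 -m jog '[[[0,0,0],[0,0,3],1]]' >/dev/null; python3 t.py
python3 -m jog '[[[0,0,0],[0,0,0],1],[[0,0,0],[0,0,0],1]]' >/dev/null; python3 t.py
```

```text
[534.7 177.  149.2] [-4.6  0.5  5.7] TZ 0.380 yaw 80.34 deg q7 -0.66
[534.8 177.  149.2] [-5.4  0.9  5.3] TZ 0.387 yaw 77.33 deg q7 -0.70
[534.7 176.9 149.2] [-5.   1.4  5. ] TZ 0.220 yaw 77.37 deg q7 -0.70
```

About 32 N by slope and by added torque. Relieve the twist within the play, then lift.

```bash
python3 -m jog '[[[0,0,0],[0,0,-2],1],[[0,0,0],[0,0,0],1]]' >/dev/null; python3 t.py
python3 -m jog '[[[0,0,-0.2],[0,0,-1],1],[[0,0,-0.4],[0,0,0],1],[[0,0,-0.4],[0,0,0],1],[[0,0,0],[0,0,0],1]]' >/dev/null; python3 t.py
```

```text
[534.8 177.  149.2] [-4.7  2.   5. ] TZ 0.143 yaw 79.32 deg q7 -0.67
[534.9 176.6 158.8] [-1.7  3.6 -3.6] TZ 0.050 yaw 80.06 deg q7 -0.66
```

```bash
python3 -m jog '[[[0,0,-1],[0,0,0],1],[[0,0,-2],[0,0,0],1],[[0,0,-2],[0,0,0],1],[[0,0,-0.7],[0,0,0],1],[[0,0,0],[0,0,0],1]]' >/dev/null; python3 t.py
python3 - <<'E'
from h import *
for c in ('scene','side'):
    f,P=frame(c); i=f['img'].astype(int)
    m=(i[...,0]-i[...,2]>25)&(np.hypot(P[...,0]-576,P[...,1]+195)<150)&(P[...,2]<15)
    X=P[m][:,:2].astype(np.float32); print(c,m.sum(),cv2.minAreaRect(X),X.mean(0))
    z=P[np.hypot(P[...,0]-535,P[...,1]-176)<75][:,2]; print(np.median(z[(z>42)&(z<60)]))
E
```

```text
[535.5 174.8 216.3] [-0.3  0.1 -4.4] TZ -0.025 yaw 79.94 deg q7 -0.64
scene 2168 ((574.2167358398438, -195.90484619140625), (197.7720184326172, 149.30540466308594), 12.747296333312988) [ 583.2215  -194.60501]
50.84881613768425
side 3230 ((577.2508544921875, -195.2954559326172), (189.67347717285156, 156.28648376464844), 13.351555824279785) [ 575.3941  -202.60843]
48.78275118394657
```

```bash
python3 -m jog '[[[-4,1.3,0],[0,0,0],1],[[-4,1.3,0],[0,0,0],1],[[-4,1.3,0],[0,0,0],1],[[-4,1.3,0],[0,0,0],1],[[-4,1.3,0],[0,0,0],1],[[-4,1.3,0],[0,0,0],1],[[-4,1.3,0],[0,0,0],1],[[-4,1.3,0],[0,0,0],1]]' >/dev/null
python3 -m jog '[[[0,0,3],[0,0,0],1],[[0,0,4],[0,0,0],1],[[0,0,4],[0,0,0],1],[[0,0,3],[0,0,0],1],[[0,0,1.5],[0,0,0],1],[[0,0,0.7],[0,0,0],1],[[0,0,0],[0,0,0],1]]' >/dev/null; python3 t.py
```

```text
[ 582.2 -157.4   54. ] [ 0.4  0.1 -3.9] TZ 0.004 yaw 80.01 deg q7 -0.08
```

Target is 37.2 at contact; lower slowly.

```bash
python3 -m jog '[[[0,0,0.6],[0,0,0],1],[[0,0,0.5],[0,0,0],1],[[0,0,0.3],[0,0,0],1],[[0,0,0.1],[0,0,0],1],[[0,0,0],[0,0,0],1]]' >/dev/null; python3 t.py
python3 -m jog '[[[0,0,0.1],[0,0,0],1],[[0,0,0],[0,0,0],1]]' >/dev/null; python3 t.py
```

```text
[ 581.8 -157.3   38.7] [-0.2  0.7 -4.2] TZ 0.029 yaw 80.01 deg q7 -0.09
[ 581.8 -157.2   37.7] [ 0.5 -0.5 -4.4] TZ -0.020 yaw 80.01 deg q7 -0.09
```

```bash
python3 -m jog '[[[0,0,0.05],[0,0,0],1],[[0,0,0],[0,0,0],1]]' >/dev/null; python3 t.py
python3 -m jog '[[[0,0,0.05],[0,0,0],1],[[0,0,0],[0,0,0],1]]' >/dev/null; python3 t.py
```

```text
[ 581.9 -157.2   37.3] [-0.   0.2 -4. ] TZ 0.002 yaw 80.01 deg q7 -0.09
[ 581.9 -157.2   37.2] [-1.9 -0.3  1.7] TZ 0.022 yaw 80.01 deg q7 -0.09
```

Touched down (load on the mat). Release and rise.

```bash
python3 -m jog '[[[0,0,0],[0,0,0],0.6],[[0,0,0],[0,0,0],0.6],[[0,0,0],[0,0,0],0.2],[[0,0,0],[0,0,0],0],[[0,0,0],[0,0,0],0],[[0,0,0],[0,0,0],0],[[0,0,0],[0,0,0],0]]'
python3 -m jog '[[[0,0,-2],[0,0,0],0],[[0,0,-4],[0,0,0],0],[[0,0,-5],[0,0,0],0],[[0,0,-5],[0,0,0],0],[[-1,0,-3],[0,0,0],0],[[-3,0,-1],[0,0,0],0],[[0,0,0],[0,0,0],0],[[0,0,0],[0,0,0],0]]'
python3 - <<'E'
from h import *
f,P=frame('wrist'); save('fin',f['img'])
for c in ('scene','side','wrist'):
    f,P=frame(c); i=f['img'].sum(-1)
    rect(P,(577,-195),9,80,90)
    print([(np.round(d['centre']).tolist(),round(d['score'],2)) for d in r.spot_point(c,'crank_middle')][:1])
    z=P[np.hypot(P[...,0]-535,P[...,1]-176)<75][:,2]; print(np.median(z[(z>42)&(z<60)]))
E
```

```text
t: 26.2
tcp_pos: [581.8, -157.3, 36.7]
orientation: [-3.142, -0.0, 1.396]
contact_force: [-0.3, 0.0, 0.4]
width: 82.7
finger_force: 0.0
t: 27.2
tcp_pos: [574.6, -195.4, 235.9]
orientation: [-3.14, -0.001, 1.397]
contact_force: [0.6, -0.1, 0.9]
width: 92.9
finger_force: 0.0
530 ((582.4535522460938, -199.6291961669922), (113.95897674560547, 93.14312744140625), 58.26253128051758) [ 581.7582  -187.10704] 35.741195710741124
[([577.0, -198.0, 0.0], 0.7)]
50.86697875636884
523 ((574.9175415039062, -194.37745666503906), (109.7070541381836, 32.967926025390625), 75.94004821777344) [ 574.89905 -201.89403] 45.583026334077886
[([572.0, -196.0, 4.0], 0.86)]
48.7551067633251
2592 ((575.1681518554688, -192.03970336914062), (103.4178466796875, 33.901485443115234), 79.57378387451172) [ 576.39325 -186.1797 ] 53.82122271030863
[([578.0, -200.0, 2.0], 0.75)]
nan
  return _methods._mean(a, axis=axis, dtype=dtype,
  ret = ret.dtype.type(ret / rcount)
```

View pics/fin.png

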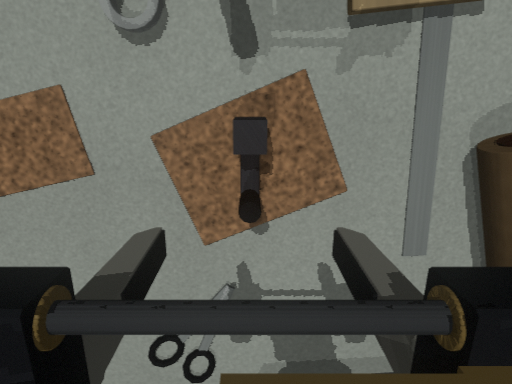

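The crank lies flat, hub at (250,135) and knob at (250,206), in the middle of the mat. The platen height is unchanged since the lift-off.

```bash
python3 -c "
from workcell import r
print(r.close_job())"
```

```text
the job is handed in; nothing more can be done
None
```

The job is handed in at about 27 s: the crank was seated, wound until the platen held the pack at about 32 N (estimated from torque and angle), and laid back flat in the middle of the cork mat; the hand-in gave no verdict.

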